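# Seat the red twine spool on the winder's splined spindle and hold it down

## Task

Lift the spool of red twine straight up off its storage post, turn it so that its cross-shaped bore meshes with the four-winged spindle of the green twine winder, and slide it fully home, pushing the orange sprung plate down until the spool's bottom flange sits flush on the winder's steel top. Finish while still gripping the spool and pressing it down there: do not let go, as the spring would lift it again. Leave the blue spool and everything else on the shelf where they stand.

Things in the scene. Friction and masses are not known exactly. Their poses are not given: they have to be found in the camera images.
- red_spool_center (a point): Red twine spool, 76 mm high, 110-220 g. Square white collar 40 x 40, 42-76 mm above the underside (grip here; flats along its x, y); twine-coloured flange 62 dia at 38-42 mm, windings 60 dia, bottom flange 68 dia at 1-5 mm. Bore right through: a cross of two slots 10.5 wide, 30.5 long, along its x, y. Origin on the axis, half-way up (38 mm above the underside); z up.
- red_post_tip (a point): Tip of the upright steel storage post that the red spool starts on: round, 12 mm dia, last 6 mm tapered, tip 96 mm above the shelf; fixed wooden base 80 dia x 10 mm, on which the spool stands. The tip is 10 mm above the spool's top: the spool must rise over 86 mm to come clear.
- spindle_tip (a point): Top of the winder's steel spindle, on its axis, z up. Brass pilot 12.8 mm dia for 21 mm below it, last 8 mm tapered to 4 mm; under that four wings in a cross along this point's x and y, 28 mm across, 8 thick, tops rounded, down to the winder's top 66 mm below. They fit the bore in 4 positions a quarter turn apart, with 1.2 mm (0.09 rad) play each way.
- winder_seat (a point): Centre of the winder's flat steel top, on the spindle axis, 50 mm above the shelf: home for the spool's underside (its origin then 38 mm above this). x points to the black motor, 60-120 mm from the axis, up to 77 mm above the shelf. Winder 180 x 160 x 50 mm, fixed. A spool out of line goes over the pilot but stops on the wing tops, 45 mm above home.
- spindle (a joint): Angle of the spindle in the winder (rad, counterclockwise from above); starts anywhere in about +-0.75. Locked drive: it turns only under more than 2 N m.
- brake_plate (a joint): Travel (m) of the orange plate, a disc 52 mm dia round the spindle's foot: 0 when up, its top 10 mm above the winder's steel top; 0.010 when pressed flush with it. Its spring pushes up with about 5 N at 0 and 9 N at 0.010.
- blue_spool_center (a point): The blue twine spool, the same shape as the red one, on its own post of the same kind; leave it. Origin at its centre, 38 mm above its underside.
- mug_center (a point): White ceramic mug, 80 dia x 92 mm, handle on its +y side; origin at its centre, half-way up. Leave it.
- tumbler_center (a point): Steel tumbler, 72 dia x 105 mm; origin at its centre, half-way up. Leave it.
- cooker_lid_center (a point): Aluminium pressure cooker lid lying flat, 194 dia, 54 mm high at its knob, black handle to its -x side out to 170 mm; origin on its axis 25 mm above the shelf. Leave it.
- scoop_center (a point): Yellow plastic scoop, box 75 x 60 x 35 mm with a handle to its -x side out to 125 mm; origin at the box's centre. Leave it.
- rolling_pin_center (a point): Wooden rolling pin, 42 dia, 340 mm long along its x axis; origin at its centre, 21 mm above the shelf. Leave it.
Not all that is in view belongs to the job. What is shaped like the part that bears red_spool_center but yellow is not meant. What is shaped like the part that bears red_post_tip but turquoise is not meant.

How it is judged:
By the outcome, as a careful person would: the job done as asked, in the order asked, and still so for the second after the job is handed in, while the arm keeps its last pose, push and grip.
It also fails if it takes over 45 s, if anything falls off the work surface, if the arm or the gripper's body presses on something with over 40 N, if the wrist force passes 120 N, or if a joint passes its speed limit or range.

## Robot

A 7-joint arm with a two-finger parallel gripper is mounted at the origin on the work surface. World frame = base frame: x ahead of the robot, y to its left, z up, the work surface at z = 0. Lengths are in mm, angles in degrees, forces in N, time in s.
With the tool pointing down it reaches from about 350 to 900 mm from the base axis. Payload 7.2 kg.
Tool frame: the origin (TCP) lies at the very end of the fingers, on their centre line; the grasp point (between the pads) lies 19 mm behind it (bot.grasp_offset is the x of the grasp point in the tool frame, in mm); x points along the fingers, y is the direction in which the jaws open and shut, and the axes are right-handed (so a half turn about x gives the same grasp; the last joint's range is limited). The gripper opens to 88 mm and grips with 3 to 60 N. Pads are 20 mm wide; open, the fingers measure 115 mm over their backs; the gripper's body (75 mm by 178 mm) begins 61 mm behind the grasp point.
Start: joints at [-78.736, 23.554, -0.728, 91.456, 0.321, 64.991, -4.71], TCP at [163.582, 603.216, 222.653] pointing down, gripper open.
Joint ranges: [-169.25, 169.25], [-16.82, 113.86], [-84.01, 82.57], [7.8, 145.47], [-59.2, 239.2], [7.22, 106.19], [-163.78, 163.78]. Speed limits (degrees/s): [136.94, 136.94, 172.46, 172.46, 180, 180, 180].

## Interface

Orientations are given as [roll, pitch, yaw] about the fixed x, y, z axes, in that order (R = Rz(yaw) Ry(pitch) Rx(roll)).
In Python, from cell import bot, claw, solver, camera, workorder, get_time, get_q, get_qvel, get_effort, get_tcp_pos, get_eef_rot, get_ft_force, get_moment, get_gripper_width gives the robot as it stands. Calls block until the motion is done:
- bot.move_pose(position, orientation): joint-space move of the TCP to a pose.
- bot.movel(position, rot=None, vel=150, stop_force=None): straight line of the TCP; rot=None keeps the orientation; vel is the mean speed in mm/s. With stop_force (N) it stops when the force on the tool has changed by that much, and returns True; else False.
- bot.goto_joints(angles): joint-space move.
- claw.command_gripper(opening, newtons=None): finger opening in mm; newtons is the grip in N (None keeps the last); returns when the fingers have stopped.
- bot.dwell(seconds).
- solver.ik(position, orientation): joint angles nearest the present ones, or None.
- camera(name): name is "side" or "top"; returns a dict with "pixels" (480x640x3 uint8, blue, green, red), "depth" (480x640 float32, mm along the optical axis (not along the pixel's ray), 0 where there is no reading), "K" (3x3 intrinsics, pixels), "k1" (the pictures are not rectified: a ray, as slopes to the right and down, at radius r is drawn at 1 + k1 r^2 times it, then the intrinsics apply), "position" and "rotation" of the camera in the world. Camera axes: x right, y up, looking along -z (the intrinsics and any distortion apply to the point x, -y, -z); pixel columns grow to the right and rows downward; lengths in mm; the calibration is good to about 2 mm. A picture is of the moment at which its call begins.
A pose or a line that the arm cannot do raises bot.IKError and nothing moves.
- workorder.finish_job(): hands the job in, once; it reports no verdict.
Readings, each from a call of its own:
- get_time(): time.
- get_q(): joint angles.
- get_qvel(): joint speeds.
- get_effort(): joint torques, N m.
- get_tcp_pos(): TCP position.
- get_eef_rot(): TCP orientation.
- get_ft_force(): force on the tool from outside, world axes, zero at the start.
- get_moment(): the same for the moment, N m.
- get_gripper_width(): finger opening in mm.
Only numpy, scipy, OpenCV 4.12 (cv2) and the standard library are available. Lean on these libraries where they do the work, as an engineer would, in place of code of your own. Each camera call takes 0.05 s, during which the arm holds its last target. There are 200 camera calls.

## Working session

There is one attempt and no reset: what is moved stays moved. The work goes in short steps, each a Python script; the robot and the scene stay as the last script left them, time stands still between calls to the robot, and variables do not carry over. Pictures are saved under pics/ and viewed, about 8 in all and at most 12, crops included, and the job is handed in when it is done.

```bash
ls; mkdir -p pics
python3 - <<'E'
from cell import *
import cv2,numpy as np
for n in("side","top"):
    c=camera(n); cv2.imwrite(f"pics/{n}0.png",c["pixels"]); np.savez(f"{n}0.npz",**c)
    print(n,c["K"].tolist(),c["k1"],c["position"],np.round(c["rotation"],4).tolist())
print(get_time(),get_tcp_pos(),get_eef_rot(),get_ft_force(),bot.grasp_offset)
E
```

```text
pics
side [[607.5283467437571, 0.0, 319.5523061253508], [0.0, 607.5283467437571, 230.61416224680855], [0.0, 0.0, 1.0]] -0.03980897678263271 [  315.02716168 -1334.71427317  1337.15430623] [47.4051, 1.2212, -11.0483]
top [[579.8540088749517, 0.0, 316.68177791362774], [0.0, 579.8540088749517, 240.65177680256528], [0.0, 0.0, 1.0]] -0.10098684088821631 [ 420.37697365   -8.01777762 1585.60621493] [4.3788, 0.1165, -88.3456]
0.1 [163.50872072 602.75650983 221.91229484] [ -84.91321825   89.91736177 -100.0836877 ] [-0.04481598  0.11542589 -0.048753  ] -18.700000000000003
```

View pics/top0.png

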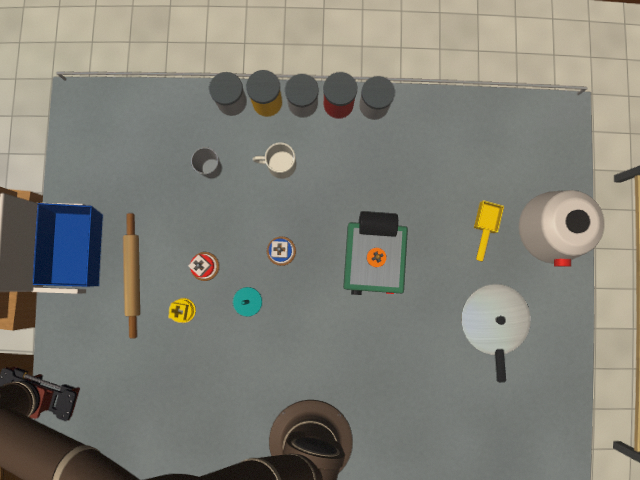

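View pics/side0.png

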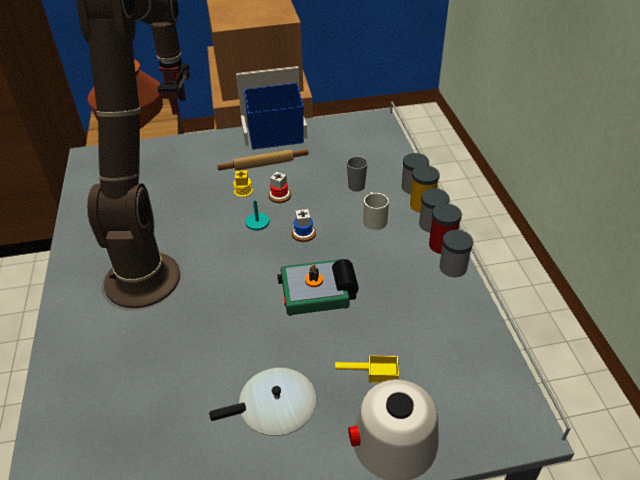

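The top view has the red spool at about (204,265), the winder spindle at (377,257), the yellow decoy at (182,311) and the turquoise post at (247,302). The side view has the red spool at (279,187) and the spindle at (314,275). I'll zoom in on both.

```bash
cat > h.py <<'E'
import numpy as np,cv2
from scipy.spatial.transform import Rotation as R
def rays(c,uv):
    """pixels -> world ray directions (depth 1)"""
    K=c["K"]; d=np.array([float(c["k1"]),0,0,0,0])
    p=cv2.undistortPoints(np.asarray(uv,float).reshape(-1,1,2),K,d)[:,0]
    v=np.c_[p[:,0],-p[:,1],-np.ones(len(p))]
    return R.from_euler('xyz',c["rotation"],degrees=True).apply(v)
def onplane(c,uv,z):
    r=rays(c,uv); o=c["position"]; return o+r*((z-o[2])/r[:,2])[:,None]
def cloud(c):
    h,w=c["depth"].shape; u,v=np.meshgrid(np.arange(w),np.arange(h))
    P=c["position"]+rays(c,np.c_[u.ravel(),v.ravel()])*c["depth"].reshape(-1,1)
    return P.reshape(h,w,3)
def proj(c,P):
    q=R.from_euler('xyz',c["rotation"],degrees=True).inv().apply(np.atleast_2d(P)-c["position"])
    s=np.c_[q[:,0],-q[:,1]]/-q[:,2:]; r2=(s**2).sum(1,keepdims=True); s=s*(1+c["k1"]*r2)
    return s@np.diag([c["K"][0,0],c["K"][1,1]])+c["K"][:2,2]
def mean_cam(camera,n,k=8):
    cs=[camera(n) for _ in range(k)]; c=dict(cs[0])
    c["pixels"]=np.mean([x["pixels"] for x in cs],0)
    d=np.array([x["depth"] for x in cs]); d[d==0]=np.nan
    c["depth"]=np.nan_to_num(np.nanmedian(d,0)); return c
def tri(c1,u1,c2,u2):
    a=rays(c1,[u1])[0];b=rays(c2,[u2])[0];M=np.c_[a,-b]
    t=np.linalg.lstsq(M,c2["position"]-c1["position"],rcond=None)[0]
    p,q=c1["position"]+a*t[0],c2["position"]+b*t[1]; return (p+q)/2,np.linalg.norm(p-q)
E
python3 - <<'E'
from cell import *
from h import *
cs={}
for n in("side","top"):
    c=mean_cam(camera,n); np.savez(n+"m.npz",**c); cs[n]=c
def crop(c,u,v,r=20): return cv2.resize(c["pixels"].astype(np.uint8)[v-r:v+r,u-r:u+r],(400,300) if 0 else (300,300),interpolation=cv2.INTER_CUBIC)
t,s=cs["top"],cs["side"]
cv2.imwrite("pics/crop.png",np.vstack([np.hstack([crop(t,204,265),crop(t,377,257)]),np.hstack([crop(s,279,187),crop(s,314,275)])]))
for n,spots in(("top",((204,265),(377,257),(360,275))),("side",((279,180),(314,275)))):
    P=cloud(cs[n])
    for u,v in spots: print(n,u,v,P[v-3:v+4,u-3:u+4].reshape(-1,3).max(0).round(),P[v,u].round(1))
E
```

```text
top 204 265 [473. 312.  90.] [463.2 288.5  88.4]
top 377 257 [ 505. -150.  117.] [ 495.8 -156.4  112.1]
top 360 275 [ 458. -111.   54.] [ 450.  -118.6   51.7]
side 279 180 [477. 317.  89.] [464.6 279.4  87.9]
side 314 275 [ 510. -158.   95.] [ 499.4 -168.8   82.7]
```

View pics/crop.png

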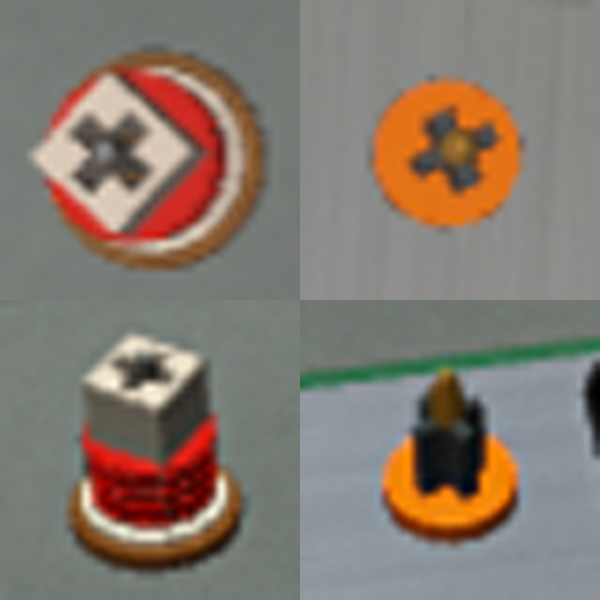

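The crops show the red collar as a diamond (roughly 45° yaw), with its bore slots along its flats. The spindle wings sit at about 20–25° in the image inside the orange disc, with the brass pilot tip upright. Next I'll measure these by masks.

```bash
cat > meas.py <<'E'
from h import *
def up(c,u,v,r=20,k=8):
    im=c["pixels"].astype(np.float32)[v-r:v+r,u-r:u+r]
    return cv2.resize(im,None,fx=k,fy=k,interpolation=cv2.INTER_CUBIC),lambda p:(np.asarray(p,float)+.5)/k-.5+[u-r,v-r]
def pts(m): y,x=np.nonzero(m); return np.c_[x,y]
def biggest(m):
    n,l,s,_=cv2.connectedComponentsWithStats(m.astype(np.uint8)); return l==1+s[1:,4].argmax()
def quad(m):
    h=cv2.convexHull(pts(m).astype(np.int32))
    e=h
    for f in np.linspace(1,40,80):
        e=cv2.approxPolyDP(h,f,True)
        if len(e)<=4: break
    return e[:,0].astype(float)
E
cat > m1.py <<'E'
from meas import *
L=lambda n:dict(np.load(n+"m.npz"))
t,s=L("top"),L("side")
im,f=up(t,204,265); b,g,r=cv2.split(im)
m=biggest((b>140)&(g>140)&(r>160)&(im.max(2)-im.min(2)<90)&(np.indices(b.shape)[1]<220)); q=quad(m)
cv2.imwrite("pics/mask.png",m*255.)
W=onplane(t,f(q),86); print("collar corners",W.round(1).tolist(),"area",cv2.contourArea(W[:,:2].astype(np.float32)))
# fit square from hull pts
h=cv2.convexHull(pts(m).astype(np.int32))[:,0]; rc=cv2.minAreaRect(onplane(t,f(h),86)[:,:2].astype(np.float32)); print("rect",rc)
print("bright corner-mean",W.mean(0).round(1))
ims,fs=up(s,279,187); b,g,r=cv2.split(ims); ms=biggest((g>175)&(b>150)&(np.indices(b.shape)[0]<150)); qs=quad(ms)
Ws=onplane(s,fs(qs),86); print("side collar",Ws.round(1).tolist(),Ws.mean(0).round(1), cv2.contourArea(Ws[:,:2].astype(np.float32)))
print("tri collar",tri(t,f(q.mean(0)),s,fs(qs.mean(0))))
# winder
res={}
for n,c,(u,v) in(("top",t,(377,257)),("side",s,(314,275))):
    im,f2=up(c,u,v); hsv=cv2.cvtColor(im/255,cv2.COLOR_BGR2HSV); H,S,V=cv2.split(hsv)
    o=(H>15)&(H<40)&(S>.75)&(V>.75)
    o=biggest(o); hh=cv2.convexHull(pts(o).astype(np.int32))[:,0]
    br=(H>25)&(H<50)&(S>.35)&(V<.75)&(V>.25)&(np.hypot(*(pts(np.ones_like(V))-[160,160]).T).reshape(V.shape)<130)
    br=biggest(br)
    if n=="top":
        e=cv2.fitEllipse(onplane(c,f2(hh),60)[:,:2].astype(np.float32)); print("orange disc",e)
    print(n,"brass px",f2(pts(br).mean(0)),br.sum()/64)
    res[n]=f2(pts(br).mean(0))
    if n=="top":
        inside=cv2.fillConvexPoly(np.zeros(V.shape,np.uint8),hh.astype(np.int32),1)>0
        # wings at z~95
        dk=inside&(V<.5); P=onplane(c,f2(pts(dk)),95)[:,:2]
        ax=np.array(e[0]); print("dark centroid@95",P.mean(0))
        for cen in (P.mean(0),onplane(c,[res["top"]],106)[0,:2]):
            d=P-cen; rr=np.hypot(*d.T); k=rr>7
            a=np.arctan2(d[k,1],d[k,0]); ph=np.angle(np.mean(rr[k]**2*np.exp(4j*a)))/4
            lob=np.floor((a-ph+np.pi/4)/(np.pi/2)).astype(int)%4
            C=[d[k][lob==i].mean(0) for i in range(4)]
            l=[np.degrees(np.arctan2(*(C[i]-C[i+2])[::-1])) for i in(0,1)]
            print("cen",cen,"wing ang",np.degrees(ph),"lines",l,np.round(C,1).tolist())
P=cloud(t); z=P[257-6:264,377-6:384].reshape(-1,3); print("tip depth",z[z[:,2].argmax()].round(1))
print("plane heights: winder",np.median(P[240:280,352:400,2]),"collar",np.median(P[260:272,198:210,2]),"table",np.median(P[350:370,150:250,2]))
# winder outline yaw: green mask
hsv=cv2.cvtColor(t["pixels"].astype(np.float32)/255,cv2.COLOR_BGR2HSV); g=biggest((hsv[...,0]>120)&(hsv[...,0]<170)&(hsv[...,1]>.5))
print("winder rect",cv2.minAreaRect(onplane(t,pts(g),50)[:,:2].astype(np.float32)))
E
python3 m1.py
```

```text
collar corners [[464.8, 277.1, 86.0], [436.5, 300.8, 86.0], [461.5, 331.8, 86.0], [489.2, 307.0, 86.0]] area 1451.7972523877397
rect ((463.0143737792969, 304.4021301269531), (40.64915466308594, 40.58099365234375), 49.79337692260742)
bright corner-mean [463.  304.2  86. ]
side collar [[488.3, 306.6, 86.0], [462.9, 279.1, 86.0], [450.6, 318.7, 86.0], [464.3, 330.7, 86.0]] [466.5 308.8  86. ] 979.88756834995
tri collar (array([464.43077048, 303.14461168,  90.26723059]), np.float64(3.1508876203330107))
orange disc ((498.2351379394531, -159.4412841796875), (49.513954162597656, 49.95781326293945), 12.398215293884277)
top brass px [377.98156806 256.06564224] 25.484375
dark centroid@95 [ 497.32387121 -157.99220348]
cen [ 497.32387121 -157.99220348] wing ang 24.792833532318355 lines [np.float64(25.253799360957725), np.float64(114.70533202320432)] [[8.8, 4.3], [-4.2, 9.3], [-8.7, -3.9], [4.5, -9.6]]
cen [ 498.53872181 -159.52833233] wing ang 24.55253341614408 lines [np.float64(25.118027487505817), np.float64(114.56833587405202)] [[7.8, 6.0], [-4.7, 9.6], [-9.8, -2.2], [3.9, -9.3]]
side brass p
[... 208 characters left out ...]
te_ Unsupported depth image for selected encoder is fallbacked to CV_8U.
Traceback (most recent call last):
  File "m1.py", line 41, in <module>
    hsv=cv2.cvtColor(t["pixels"].astype(np.float32)/255,cv2.COLOR_BGR2HSV); g=biggest((hsv[...,0]>120)&(hsv[...,0]<170)&(hsv[...,1]>.5))
                                                                              ~~~~~~~^^^^^^^^^^^^^^^^^^^^^^^^^^^^^^^^^^^^^^^^^^^^^^^^^^^
  File "meas.py", line 7, in biggest
    n,l,s,_=cv2.connectedComponentsWithStats(m.astype(np.uint8)); return l==1+s[1:,4].argmax()
                                                                              ~~~~~~~~~~~~~~^^
ValueError: attempt to get argmax of an empty sequence
```

```bash
cat > m2.py <<'E'
from meas import *
from cell import solver,get_q
L=lambda n:dict(np.load(n+"m.npz"))
t,s=L("top"),L("side")
ims,fs=up(s,279,187); b,g,r=cv2.split(ims)
m=biggest((g>140)&(b>120)&(np.indices(b.shape)[0]<140)); m=cv2.morphologyEx(m.astype(np.uint8),cv2.MORPH_OPEN,np.ones((7,7)))
h=cv2.convexHull(pts(m).astype(np.int32))[:,0]; W=onplane(s,fs(h),86)[:,:2].astype(np.float32)
print("side rect",cv2.minAreaRect(W)); c0=cv2.minAreaRect(W)[0]
pt=proj(t,[463,304.3,86])[0]; ps=proj(s,[*c0,86])[0]; print("tri collar",tri(t,pt,s,ps))
im,f2=up(s,314,275); H,S,V=cv2.split(cv2.cvtColor(im/255,cv2.COLOR_BGR2HSV))
o=biggest((H>15)&(H<40)&(S>.75)&(V>.6)); hh=cv2.convexHull(pts(o).astype(np.int32))[:,0]
# left/right extreme of the plate
x0,x1=hh[:,0].min(),hh[:,0].max(); print("side plate px span",f2([x0,0])[0],f2([x1,0])[0])
print("expected from top",proj(s,[[498.2,-159.4,60],[498.2,-159.4,116],[498.2,-159.4,106]]).round(1).tolist())
print("tri brass",tri(t,[377.98,256.07],s,[312.785,267.88]))
for y in (49.8,139.8,-40.2,-130.2):
  for d in(-24.8,65.2,-114.8):
    a=solver.ik([463,304.3,190],[0,90,y]);b=solver.ik([498.2,-159.4,190],[0,90,y+d]);c=solver.ik([498.2,-159.4,95],[0,90,y+d])
    print(y,d,*[None if k is None else np.round(k).astype(int).tolist() for k in(a,b,c)])
E
python3 m2.py
```

```text
side rect ((463.59735107421875, 306.1568298339844), (45.19147872924805, 43.30635070800781), 49.145381927490234)
tri collar (array([463.17255106, 303.92576893,  87.71246165]), np.float64(0.4438135716056525))
side plate px span 304.9375 322.1875
expected from top [[313.2, 278.2], [312.6, 264.5], [312.7, 267.0]]
tri brass (array([ 498.44925734, -159.82334055,  102.85114695]), np.float64(0.490373503573074))
49.8 -24.8 [-37, 19, -2, 104, 1, 58, 101] [-32, 23, 57, 110, -22, 59, 151] [-21, 28, 43, 115, -26, 47, 153]
49.8 65.2 [-37, 19, -2, 104, 1, 58, 101] [-39, 31, 73, 111, -33, 64, -108] [-36, 43, 72, 116, -49, 59, -95]
49.8 -114.8 [-37, 19, -2, 104, 1, 58, 101] [-31, 22, 56, 110, -21, 59, 60] [-31, 35, 61, 116, -39, 53, 76]
139.8 -24.8 [-87, 35, 72, 107, -37, 66, -132] [-39, 31, 73, 111, -33, 64, -108] [-36, 43, 72, 116, -49, 59, -95]
139.8 65.2 [-87, 35, 72, 107, -37, 66, -132] [-30, 22, 55, 110, -21, 59, -31] [-31, 35, 61, 116, -40, 53, -14]
139.8 -114.8 [-87, 35, 72, 107, -37, 66, -132] [-32, 23, 57, 110, -22, 59, 151] [-21, 28, 43, 115, -26, 47, 153]
-40.2 -24.8 [-49, 19, 14, 104, -5, 58, 16] [-31, 22, 56, 110, -21, 59, 60] [-31, 35, 61, 116, -39, 53, 76]
-40.2 65.2 [-49, 19, 14, 104, -5, 58, 16] [-32, 23, 57, 110, -22, 59, 151] [-21, 28, 43, 115, -26, 47, 153]
-40.2 -114.8 [-49, 19, 14, 104, -5, 58, 16] [-30, 22, 55, 110, -21, 59, -31] [-31, 35, 61, 116, -40, 53, -14]
-130.2 -24.8 [-61, 20, 29, 105, -11, 58, -68] [-30, 22, 55, 110, -21, 59, -31] [-31, 35, 61, 116, -40, 53, -14]
-130.2 65.2 [-61, 20, 29, 105, -11, 58, -68] [-31, 22, 56, 110, -21, 59, 60] [-31, 35, 61, 116, -39, 53, 76]
-130.2 -114.8 [-61, 20, 29, 105, -11, 58, -68] [-39, 31, 73, 111, -33, 64, -108] [-36, 43, 72, 116, -49, 59, -95]
```

Both views agree: collar at (463, 304) z≈87, yaw 49.5°; spindle axis at (498.3, -159.5), wings at about 25°. The ray miss is under 0.5 mm. Next I'll grasp.

Run:
```python
from cell import *
import numpy as np
o=[0,90,-40.3]
bot.move_pose([463.1,304.2,180],o)
print("F0",get_ft_force().round(2),get_tcp_pos().round(1))
print("hit",bot.movel([463.1,304.2,57],vel=80,stop_force=5)); print(get_tcp_pos().round(2),get_ft_force().round(2),get_time())
w=claw.command_gripper(30,8); bot.dwell(.3); print("8N",get_gripper_width(),get_ft_force().round(2),get_moment().round(3))
claw.command_gripper(30,50); bot.dwell(.3); print("50N",get_gripper_width(),get_ft_force().round(2),get_moment().round(3),get_tcp_pos().round(2))
```

```text
F0 [-0.13 -0.84  0.34] [462.3 305.9 180.1]
hit False
[463.37 304.4   57.47] [-0.02  0.13  0.5 ] 4.1583
8N 39.96716353591823 [-0.31  0.42 -0.87] [ 0.113 -0.215  0.001]
50N 39.8616643838879 [ 0.69  1.82 -0.49] [ 0.152 -0.22   0.002] [463.16 304.21  57.02]
```

Run:
```python
from cell import *
from h import *
p=[463.1,304.2]
for z in (75,150,200):
    print(bot.movel([*p,z],vel=90,stop_force=15 if z<200 else None),get_tcp_pos().round(2),get_ft_force().round(2),get_gripper_width().round(2) if hasattr(get_gripper_width(),'round') else get_gripper_width())
# carry over, high, in a few steps
bot.move_pose([498.3,-159.5,200],[0,90,-65.0])
bot.dwell(.4); print(get_tcp_pos().round(2),get_eef_rot().round(2),get_ft_force().round(2),get_moment().round(3),get_time(),get_gripper_width())
for n in("side","top"):
    c=mean_cam(camera,n,4); np.savez(n+"2.npz",**c)
    if n=="side":
        cv2.imwrite("pics/s2.png",cv2.resize(c["pixels"].astype(np.uint8)[190:310,240:400],(800,600),interpolation=cv2.INTER_CUBIC))
```

```text
False [463.   304.26  75.31] [-0.06  1.09 -2.22] 39.56752121610507
False [462.73 304.   149.43] [-0.28 -0.05 -3.29] 39.82284869947961
False [462.8  304.06 199.61] [ 0.01 -0.49 -2.65] 40.016642275270456
[ 498.39 -159.27  199.98] [ -79.44   90.   -144.41] [-0.02 -0.36 -1.65] [-0.117  0.084 -0.009] 9.9167 39.32012610030663
```

View pics/s2.png

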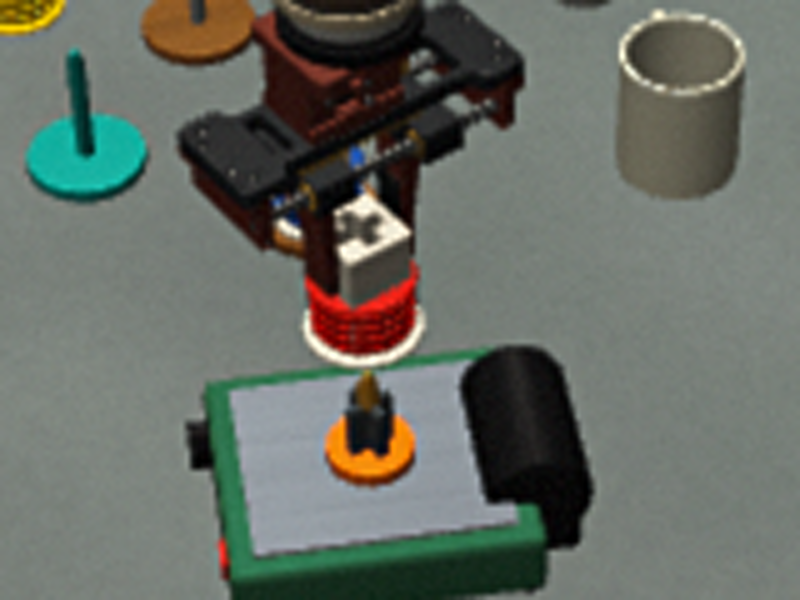

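The spool hangs upright, gripped by its collar, directly above the spindle (flange bottom at about (363,350), pilot tip at (368,375) in the crop). I'll check the offset numerically before going down.

Run:
```python
from meas import *
s=dict(np.load("side2.npz"))
im,f=up(s,312,255,r=24); b,g,r=cv2.split(im)
uv=f(pts(np.ones(b.shape)).astype(float)).reshape(*b.shape,2)
m=(im.min(2)>135)&(uv[...,1]>248)&(uv[...,1]<264); m=biggest(m)
p=f(pts(m)); x0,x1=p[:,0].min(),p[:,0].max(); yb=p[:,1].max()
a=np.linspace(0,2*np.pi,200); ring=lambda cx,cy:np.vstack([proj(s,np.c_[cx+34*np.cos(a),cy+34*np.sin(a),np.full(200,z)]) for z in(154,158)])
q=ring(498.3,-159.5); print("meas",x0,x1,yb,"pred",q[:,0].min(),q[:,0].max(),q[:,1].max())
d=ring(499.3,-159.5)-q; e=ring(498.3,-158.5)-q; print("px/mm x",d.mean(0),"y",e.mean(0))
```

```text
meas 299.6875 324.8125 262.8125 pred 299.8840525896816 324.583624915827 263.75712958185824
px/mm x [ 0.35644904 -0.05442166] y [-0.0663389  -0.25008494]
```

Run:
```python
from cell import *
import numpy as np
o=[0,90,-65.0]
def st(l): print(l,get_tcp_pos().round(2),"F",get_ft_force().round(2),"M",get_moment().round(3),round(get_time(),2),round(get_gripper_width(),2))
bot.movel([498.3,-159.5,170],o,vel=60); bot.dwell(.2); st("above")
h=bot.movel([498.3,-159.5,148],o,vel=25,stop_force=5); st(h)
if not h:
    bot.dwell(.2); st("pilot")
    h=bot.movel([498.3,-159.5,130],o,vel=20,stop_force=5); st(h)
```

```text
above [ 498.55 -159.57  170.33] F [-0.32 -0.07 -2.04] M [-0.061  0.105  0.053] 11.17 39.84
False [ 498.39 -159.52  148.11] F [-0.53 -0.5  -2.31] M [-0.033 -0.032  0.027] 12.2 39.63
pilot [ 498.37 -159.54  148.14] F [-0.06  0.   -1.61] M [-0.035  0.04   0.016] 12.4 39.45
False [ 498.32 -159.57  130.08] F [-0.32  0.54 -1.19] M [ 0.025 -0.013  0.011] 13.45 39.59
```

The spool went 12 mm past the wing tops with no resistance, so it's meshed. Now I'll go down to the plate and press home.

Run:
```python
from cell import *
import numpy as np
o=[0,90,-65.0]
def st(l): print(l,get_tcp_pos().round(2),"F",get_ft_force().round(2),"M",get_moment().round(3),round(get_time(),2),round(get_gripper_width(),2))
claw.command_gripper(30,60)
h=bot.movel([498.3,-159.5,109],o,vel=25,stop_force=8); bot.dwell(.2); st(h)
if not h:
    for z in (105,101,99,98,97,96,95):
        h=bot.movel([498.3,-159.5,z],o,vel=12,stop_force=20); bot.dwell(.2); st((z,h))
        if get_ft_force()[2]>16 or h: break
```

```text
False [ 498.37 -159.47  109.1 ] F [ 0.65  0.4  -2.01] M [ 0.073 -0.212  0.018] 14.86 39.58
(105, False) [ 498.46 -159.64  105.16] F [-0.1   0.2   2.51] M [-0.073  0.034 -0.035] 15.54 39.47
(101, False) [ 498.45 -159.58  100.99] F [ 1.21 -0.43  3.69] M [-0.148 -0.123 -0.053] 16.23 39.54
(99, False) [ 498.46 -159.61   99.07] F [ 0.57 -0.84  4.41] M [-0.222 -0.137 -0.007] 16.74 39.66
(98, False) [ 498.46 -159.57   98.12] F [ 1.32 -1.24  5.26] M [-0.182 -0.103 -0.002] 17.19 40.03
(97, False) [ 498.46 -159.58   97.17] F [ 1.26 -0.09  5.76] M [-0.207  0.077 -0.049] 17.64 39.25
(96, False) [ 498.59 -159.66   96.92] F [-1.85  0.28 14.38] M [0.008 0.696 0.018] 18.09 39.9
(95, False) [ 498.73 -159.64   96.81] F [-5.47  1.97 26.51] M [0.147 1.54  0.076] 18.54 39.43
```

A hard stop came at TCP 96.9 (97.0 expected for home). I'll ease the push slightly and check visually.

Run:
```python
from cell import *
from h import *
bot.movel([498.3,-159.5,95.6],[0,90,-65.0],vel=10); bot.dwell(.5)
print(get_tcp_pos().round(2),get_ft_force().round(2),get_moment().round(2),get_time(),get_gripper_width())
c=mean_cam(camera,"side",4); t=mean_cam(camera,"top",2)
cv2.imwrite("pics/end.png",cv2.resize(c["pixels"].astype(np.uint8)[215:305,260:380],(800,600),interpolation=cv2.INTER_CUBIC))
a=np.linspace(0,2*np.pi,200)
for z0 in(50,53):
  q=np.vstack([proj(c,np.c_[498.3+34*np.cos(a),-159.5+34*np.sin(a),np.full(200,z)]) for z in(z0+1,z0+5)]); print(z0,"pred flange bottom/left/right px",q[:,1].max(),q[:,0].min(),q[:,0].max(),"crop row",(q[:,1].max()-215)*6.67)
cv2.imwrite("pics/endtop.png",t["pixels"].astype(np.uint8))
```

```text
[ 498.66 -159.64   96.8 ] [-3.26  1.06 19.57] [0.06 0.98 0.  ] 19.2917 39.61575217824975
50 pred flange bottom/left/right px 289.1592449305294 301.43886149282133 325.14556119362885 crop row 494.64216368663097
53 pred flange bottom/left/right px 288.44878313802315 301.39530914244125 325.12984303125876 crop row 489.90338353061435h.py:23: RuntimeWarning: All-NaN slice encountered
  c["depth"]=np.nan_to_num(np.nanmedian(d,0)); return c
```

View pics/end.png

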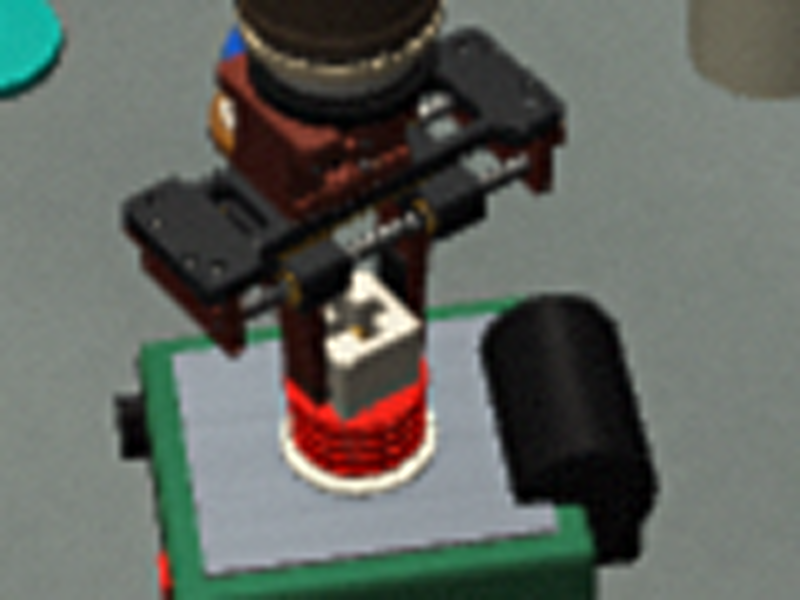

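View pics/endtop.png

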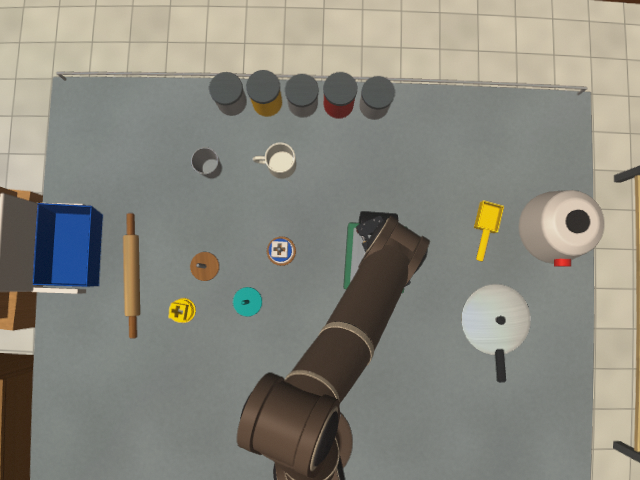

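The close-up shows the white bottom flange sitting on the steel. Its lower edge is at about row 493, against a prediction of 495 for flush and 490 for 3 mm high, and no orange is visible. In the top view, everything else stands where it was.

```bash
python3 -c "
from cell import *
print(get_tcp_pos(),get_ft_force(),get_gripper_width(),get_time()); print(workorder.finish_job())"
```

```text
[ 498.66733253 -159.62127914   96.82894893] [-1.77999003  1.72866542 17.78286068] 39.59959938451668 19.5917
the job is handed in; nothing more can be done
None
```

The red spool is home on the winder and the job is handed in at 19.6 s, with the arm still gripping the spool and pressing it down. I lifted it straight off its post and carried it high to the winder. I turned it from 49.7° to the spindle's 25° and slid it on; it meshed at the first try with almost no resistance.

**Checks that agreed:**
- **Depth:** a hard stop came at TCP z 96.8–96.9 mm, where 97.0 mm means fully home. The push was about 18 N net of the spool's weight, well over the 9 N spring.
- **Grip:** the jaws still read 39.6 mm on the 40 mm collar.
- **Pictures:** the flange's lower edge matches a flush spool to about 0.3 pixel (roughly 1 mm). No orange plate shows, and the other objects stand where they were.

**One check disagreed:** before lowering, the side view put the flange edge about 0.9 pixel off prediction (2–4 mm in y or z). I put this down to edge shading. The spool then slid on freely, so I made no correction.

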